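# Shift the tube shaker into third

### The arm

A 6-joint arm with a two-finger parallel gripper is mounted at the origin on the work surface. World frame = base frame: x ahead of the robot, y to its left, z up, the work surface at z = 0. Lengths are in m, angles in rad, forces in N, time in s.
With the tool pointing down it reaches from about 0.275 to 0.775 m from the base axis. Payload 14.6 kg.
Tool frame: the origin (TCP) lies midway between the tips of the shut fingers; the grasp point (between the pads) lies 19 mm behind it; z points along the fingers, y is the line along which they close (so a half turn about z gives the same grasp; the last joint's range is limited). The gripper opens to 85 mm and grips with 20 to 120 N. Pads are 22 mm wide; open, the fingers measure 114 mm over their backs; the gripper's body (76 mm by 85 mm) begins 54 mm behind the grasp point. The pads swing forward as they close: fully open they stand 13 mm farther back than shut.
Start: joints at [1.019, 0.263, -0.048, 1.259, 0, 1.415], TCP at [0.203, 0.484, 0.231] pointing down, gripper open.
Joint ranges: [-2.65, 2.65], [-0.89, 1.7], [-1.18, 1.37], [-2.13, 2.11], [-1.35, 1.29], [-3.14, 3.14]. Speed limits (rad/s): [1.89, 1.89, 2.57, 2.79, 3.14, 3.14].

### API

Orientations are given as [roll, pitch, yaw] about the fixed x, y, z axes, in that order (R = Rz(yaw) Ry(pitch) Rx(roll)).
In Python, from bench import manip gives the robot as it stands.
- The arm moves only by the tool jog_arm, never from a script. Its argument "deltas" is a list of rows, each a list of 3 entries, a list of its own where there are three numbers: the shift along the tool's x, y, z as a fraction of full scale, then the turn, a rotation vector about the tool's x, y, z as a fraction of full scale, then the closure, from -1 (fully open) to 1 (shut). A call has 1 to 10 rows; each row is the pose to reach, as a shift and turn from the pose commanded when the call began, along the tool's axes at that moment; what a row does not reach only later rows make up. Full scale, the value 1, is 25 cm for a shift and 45 degrees for a turn. A row lasts 1/12 s, in which the tool goes at most 41.7 mm and 7.16 degrees, less where a joint would pass 70% of its speed; a pose out of reach is approached as far as the arm can. A call with a number of a shift or a turn outside -1 to 1 is refused whole. A call with a gripper value outside its range is refused whole. The fingers move at their own pace and stop on an object; "grip_force" is the grip in N (left out, the last holds). Time passes only in rows, so rows that repeat a pose let the fingers close. It gives the time, the measured TCP pose, the force, the opening and the grip force at its end, in the units of the state.
- manip.sense(): the state, without advancing time (a new reading comes with each control period).
- manip.capture(name): name is "side" or "top"; returns (picture, depth): 400x640x3 uint8, red, green, blue; 400x640 float32, m along the optical axis (not along the pixel's ray), 0 where there is no reading.
- manip.get_calibration(name): a dict with "K" (3x3 intrinsics, pixels), "D" ([k1, k2, p1, p2, k3] as OpenCV has them; the pictures are not rectified), "R" (3x3) and "t" (3): a world point X has camera coordinates R X + t. Camera axes: x right, y down, z forward; pixel columns grow to the right and rows downward; lengths in m; the calibration is good to about 2 mm. A picture is of the moment at which its call begins. get_calibration takes no time and is no camera call.
- manip.job_done(): hands the job in; it is judged then, once.
The state is a dict: "clock": time; "joints": joint angles; "dq": joint speeds; "effort": joint torques, N m; "tcp_pos": TCP position; "ee_rot": TCP orientation; "contact_force": force on the tool from outside, world axes, zero at the start; "moment": the same for the moment, N m; "opening": opening from 0.0 (shut) to 1.0 (fully open); "gripper_force": force on a finger pad.
Only numpy, scipy, OpenCV 4.12 (cv2) and the standard library are available. Lean on these libraries where they do the work, as an engineer would, in place of code of your own. Each camera call takes 0.05 s, during which the arm holds its last target. There are 200 camera calls.

### The job

The tube shaker on the lab bench is driven through a ball-topped lever in an H-shaped gate, and the lever now stands somewhere in the left lane. Push it with the fingertips along its lane to the crossbar, across to the right lane and then forward (away from the robot) until it is fully home in the third slot, the far right one marked with three raised pips. Push gently and never pinch the lever or its ball, do not let the lever into the fourth slot (near right) on the way, and leave everything else on the bench where it stands.

Things in the scene. Friction and masses are not known exactly. Their poses are not given: they have to be found in the camera images.
- shaker: White bench shaker, fixed, 370 mm deep, 200 mm wide. Origin: on the bench (z = 0) right under the lever's pivot (pivot at z = 36 mm). Its x points forward, away from the robot (turned up to 20 degrees), y to its left, z up. The console around the lever is 200 x 200 mm, centred on the origin, 100 mm high; behind it, x 100 to 270 mm, a platform with tubes, up to 95 mm high.
- gate_mid (a point): Middle of the steel gate plate on the console, on its top (106 mm up, plate 110 x 110 mm); axes as the shaker's. Its H opening: two lanes along x, centred at y = +20 and -20 mm, 16 mm wide, from x = -29 to 29 mm, joined by a crossbar along y, 18 mm wide, at x = 0. The 10 mm lever rod is stopped by the opening's edges. Black pips number the slots: 1 left far, 2 left near, 3 right far, 4 right near.
- third_slot (a point): End of the third slot (right lane, far end), on the gate plate's top: where the lever rod's axis stands when home.
- knob: Black ball, 40 mm diameter, on the lever; origin at its centre, 150 mm from the pivot. With s = lever_side, f = lever_fwd the centre in the shaker's frame is (150 sin f, 150 sin s cos f, 36 + 150 cos s cos f) mm, about 165 to 180 mm above the bench. About 2.5 N at the ball moves the lever; no spring, it stays where it is left.
- lever_side (a joint): Sideways lean of the lever in rad: 0 midway between the lanes, about +0.29 in the left lane (where it starts), about -0.29 in the right lane; positive leans to the shaker's +y.
- lever_fwd (a joint): Forward lean of the lever in rad: 0 at the crossbar, positive leans to the shaker's +x; about +0.33 at the far slot ends and -0.33 at the near ones. The lever can cross only while this is within about 0.05 of 0. It starts anywhere from -0.3 to 0.3.
- tube_rack: Blue tube rack with a few glass tubes, 100 x 180 mm, 84 mm high, loose, standing beside the shaker, left or right. Origin: centre of its underside. Leave it.
- vial: Small capped glass vial, 20 mm diameter, 36 mm high, standing loose on the shaker's console (100 mm up), near its far edge, beyond the gate plate. Origin: centre of its underside. Leave it.
- amber_small: Small amber bottle, 44 mm diameter, 85 mm high, loose, in front of the tube rack. Origin: centre of its underside. Leave it.
- syringe: Plastic syringe about 130 mm long, lying behind the tube rack. Origin: on the bench under its middle. Leave it.
- amber_big: Large amber bottle, 70 mm diameter, 160 mm high, loose, at the left. Origin: centre of its underside. Leave it.
- beaker: Glass beaker, 76 mm diameter, 85 mm high, loose, at the right. Origin: centre of its underside. Leave it.
- tip_box: White box of blue pipette tips, 90 x 125 mm, 78 mm high, loose, at the left. Origin: centre of its underside. Leave it.

How it is judged:
By the outcome, as a careful person would: the job done as asked, in the order asked, and still so for the second after the job is handed in, with the robot touching nothing.
It also fails if it takes over 48 s, if anything falls off the work surface, if the arm or the gripper's body presses on something with over 40 N, if the wrist force passes 120 N, or if a joint passes its speed limit or range.

## Working session

There is one attempt and no reset: what is moved stays moved. The work goes in short steps, Python scripts to look and compute and a tool call to move; the robot and the scene stay as the last step left them, time stands still between calls to the robot, and variables do not carry over. Pictures are saved under pics/ and viewed, at most 10 in all, crops included, and the job is handed in when it is done.

Besides the shell and the picture viewer there is one more tool, called after "Emit:" by a JSON object that holds its "op" and its "data", one argument or row to a line. jog_arm: Moves the arm, as the interface text tells. Its arguments: {"type":"object","properties":{"deltas":{"type":"array"},"grip_force":{"type":"number"}},"required":["deltas"]}

```bash
mkdir -p pics; python3 - <<'E'
from bench import manip
import cv2,numpy as np
for n in("top","side"):
    p,d=manip.capture(n); cv2.imwrite(f"pics/{n}0.png",p[:,:,::-1]); np.save(f"pics/{n}0.npy",d)
    c=manip.get_calibration(n); print(n,c)
s=manip.sense(); print(s)
E
```

```text
top {'K': array([[471.01086976,   0.        , 316.70693609],
       [  0.        , 471.01086976, 196.06993267],
       [  0.        ,   0.        ,   1.        ]]), 'D': array([-0.11415406,  0.        ,  0.        ,  0.        ,  0.        ]), 'R': array([[-2.36316998e-03, -9.99997207e-01, -4.07189532e-05],
       [-9.94495440e-01,  2.35443379e-03, -1.04753407e-01],
       [ 1.04753210e-01, -2.07055293e-04, -9.94498226e-01]]), 't': array([0.01931637, 0.56696404, 1.51374971])}
side {'K': array([[501.58193754,   0.        , 325.46880357],
       [  0.        , 501.58193754, 204.12976284],
       [  0.        ,   0.        ,   1.        ]]), 'D': array([0.02597974, 0.        , 0.        , 0.        , 0.        ]), 'R': array([[-0.79484109,  0.60658137,  0.01693179],
       [ 0.34364283,  0.47294312, -0.81131647],
       [-0.50013723, -0.63904918, -0.58436196]]), 't': array([ 0.42747039, -0.06295877,  1.90521186])}
{'clock': 0.1, 'joints': array([ 1.01868500e+00,  2.63489960e-01, -4.88530715e-02,  1.25936854e+00,
       -2.63167741e-05,  1.41551314e+00]), 'dq': array([-2.04539034e-03,  1.28262298e-03,  3.89565471e-04, -2.59400522e-05,
        6.98784677e-04, -1.01525493e-03]), 'effort': array([ 3.39016158e-03, -6.38578820e+01,  3.85063040e+01,  1.01411852e-02,
       -1.56010083e-04, -1.36876145e-05]), 'tcp_pos': array([0.20279418, 0.48400779, 0.23087295]), 'ee_rot': array([-3.14068435e+00, -1.15551527e-04,  2.74476448e+00]), 'contact_force': array([-5.29813294e-01,  2.07112586e-01,  1.65854406e-04]), 'moment': array([ 0.005773  ,  0.00667482, -0.03560468]), 'gripper_force': 0.0, 'opening': 1.0000315314023243}
```

View pics/top0.png

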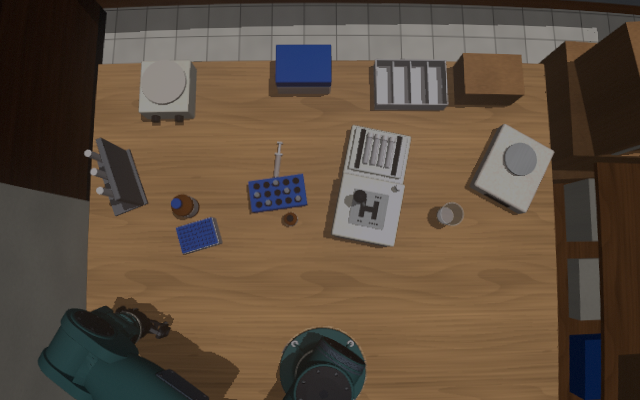

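View pics/side0.png

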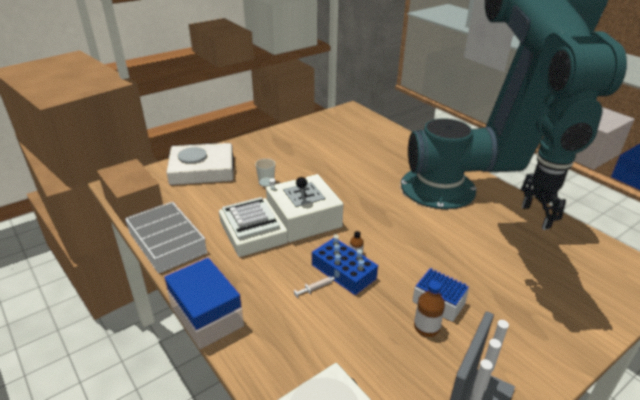

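The top view shows the console near (368,211), with the H plate at (368,210), the knob at about (360,197) in the left lane, leaning far, and the vial at (396,188). In the side view the knob is at (301,183). Next I'll measure these more closely.

```bash
cat > h.py <<'E'
import cv2,numpy as np
from bench import manip
C={n:manip.get_calibration(n) for n in("top","side")}
def ray(n,uv):
    c=C[n]; q=cv2.undistortPoints(np.array([[uv]],float),c["K"],c["D"])[0,0]
    return -c["R"].T@c["t"], c["R"].T@np.r_[q,1]
def onz(n,uv,z):
    o,d=ray(n,uv); return o+d*(z-o[2])/d[2]
def tri(a,b):
    (o,d),(p,e)=ray("top",a),ray("side",b)
    s=np.linalg.lstsq(np.c_[d,-e],p-o,rcond=None)[0]; A=o+s[0]*d;B=p+s[1]*e
    return (A+B)/2,np.linalg.norm(A-B)
E
python3 - <<'E'
from h import *
t=cv2.imread("pics/top0.png"); s=cv2.imread("pics/side0.png")
a=cv2.resize(t[165:255,320:420],None,fx=6,fy=6,interpolation=cv2.INTER_CUBIC)
b=cv2.resize(s[165:255,210:350],None,fx=5,fy=5,interpolation=cv2.INTER_CUBIC)
cv2.imwrite("pics/tc.png",a);cv2.imwrite("pics/sc.png",b)
# white console+platform outline in top
hsv=cv2.cvtColor(t,cv2.COLOR_BGR2HSV)
m=((hsv[...,1]<50)&(hsv[...,2]>120)).astype(np.uint8); m[:, :325]=0;m[:,415:]=0;m[:120]=0;m[255:]=0
cs,_=cv2.findContours(m,cv2.RETR_EXTERNAL,cv2.CHAIN_APPROX_NONE)
for k in sorted(cs,key=cv2.contourArea)[-3:]:
    r=cv2.minAreaRect(k);print(cv2.contourArea(k),r)
    P=[onz("top",p,.1) for p in cv2.boxPoints(r)];print(np.round(P,4))
E
```

```text
6687.0 ((372.65283203125, 185.18490600585938), (63.026676177978516, 111.43313598632812), 10.619654655456543)
[[ 0.4407 -0.0274  0.1   ]
 [ 0.7884 -0.0949  0.1   ]
 [ 0.7509 -0.2926  0.1   ]
 [ 0.4039 -0.2197  0.1   ]]
```

View pics/tc.png

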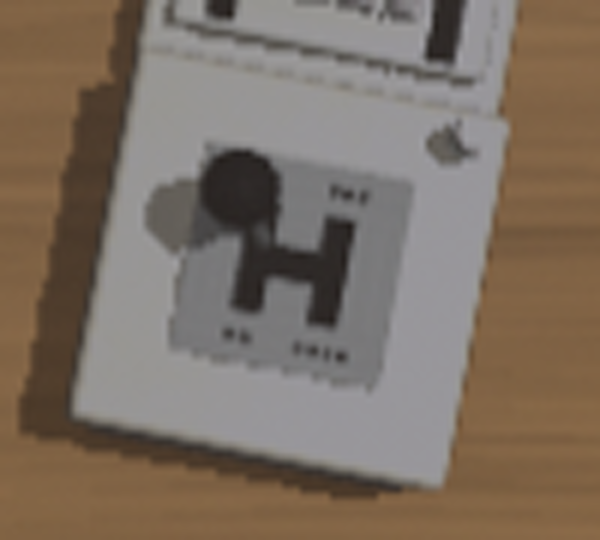

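View pics/sc.png

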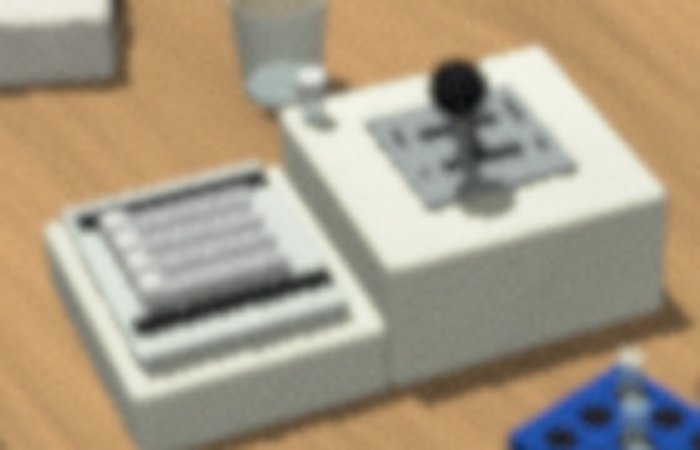

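The crops show the top-view plate corners at about (207,143), (413,184), (375,388) and (170,347), with the knob at (240,187) and the vial at (447,143). In the side crop the knob is at (458,87).

```bash
python3 - <<'E'
from h import *
T=lambda p:[320+(p[0]+.5)/6-.5,165+(p[1]+.5)/6-.5]
S=lambda p:[210+(p[0]+.5)/5-.5,165+(p[1]+.5)/5-.5]
tc=[(207,143),(413,184),(375,388),(170,347)]
sc=[(432,208),(368,122),(510,88),(578,165)]
P=[]
for a,b in zip(tc,sc):
    x,e=tri(T(a),S(b));print("corner",x.round(4),round(e,4),onz("top",T(a),.106).round(4))
    P.append(onz("top",T(a),.106))
P=np.array(P);c=P.mean(0);f=(P[0]+P[1]-P[2]-P[3]);yaw=np.arctan2(f[1],f[0])
l=(P[0]+P[3]-P[1]-P[2]);print("mid",c,"yaw",yaw,np.arctan2(-l[0],l[1]),np.linalg.norm(f)/2)
k,e=tri(T((240,187)),S((458,87)));print("knob",k,e)
Rz=np.array([[np.cos(yaw),-np.sin(yaw)],[np.sin(yaw),np.cos(yaw)]])
print("knob in shaker",Rz.T@(k-c)[:2],k[2])
fw=np.arcsin((Rz.T@(k-c)[:2])[0]/.15);print("fwd",fw)
print("vial",Rz.T@(onz("top",T((447,143)),.12)-c)[:2])
print("H",Rz.T@(onz("top",T((293,263)),.106)-c)[:2])
E
```

```text
corner [ 0.5833 -0.0992  0.1034] 0.0007 [ 0.5827 -0.0988  0.106 ]
corner [ 0.5616 -0.2067  0.1028] 0.0007 [ 0.561 -0.206  0.106]
corner [ 0.4564 -0.1862  0.1005] 0.003 [ 0.4551 -0.1844  0.106 ]
corner [ 0.4781 -0.0798  0.1047] 0.0035 [ 0.4767 -0.0785  0.106 ]
mid [ 0.51887143 -0.14192097  0.106     ] yaw -0.19456767258313887 -0.20038286625193524 0.1080489835078203
knob [ 0.55303499 -0.10988956  0.17900248] 0.002824449009364449
knob in shaker [0.02732591 0.03803229] 0.179002483895424
fwd 0.18319570256092926
vial [ 0.07620956 -0.06648332]
H [ 0.00125225 -0.00059636]
```

Emit:
{"op": "jog_arm", "data": {
  "deltas": [
    [[-0.05, -0.035, -0.1], [0, 0, 0], 1],
    [[-0.15, -0.1, -0.16], [0, 0, 0], 1],
    [[-0.3, -0.2, -0.16], [0, 0, 0], 1],
    [[-0.45, -0.3, -0.16], [0, 0, 0], 1],
    [[-0.6, -0.4, -0.16], [0, 0, 0], 1],
    [[-0.75, -0.5, -0.16], [0, 0, 0], 1],
    [[-0.85, -0.57, -0.16], [0, 0, 0], 1],
    [[-0.9, -0.6, -0.16], [0, 0, 0], 1],
    [[-0.9, -0.6, -0.16], [0, 0, 0], 1]
  ],
  "grip_force": 20
}}

```text
clock: 0.85
tcp_pos: [0.3541, 0.2563, 0.2711]
ee_rot: [-3.141, 0.0, 2.741]
contact_force: [-1.2, 0.6, 0.8]
opening: 0.001
gripper_force: 0.0
```

Emit:
{"op": "jog_arm", "data": {
  "deltas": [
    [[-0.05, -0.035, 0], [0, 0, -0.05], 1],
    [[-0.15, -0.1, 0], [0, 0, -0.1], 1],
    [[-0.3, -0.2, 0], [0, 0, -0.15], 1],
    [[-0.45, -0.3, 0], [0, 0, -0.2], 1],
    [[-0.6, -0.4, 0], [0, 0, -0.255], 1],
    [[-0.75, -0.5, 0], [0, 0, -0.255], 1],
    [[-0.85, -0.57, 0], [0, 0, -0.255], 1],
    [[-0.9, -0.6, 0], [0, 0, -0.255], 1],
    [[-0.9, -0.6, 0], [0, 0, -0.255], 1]
  ]
}}

```text
clock: 1.6
tcp_pos: [0.5037, 0.0312, 0.2704]
ee_rot: [-3.141, -0.001, 2.942]
contact_force: [0.3, 1.1, -1.0]
opening: -0.0
gripper_force: 0.0
```

```bash
cat >> h.py <<'E'
from scipy.spatial.transform import Rotation as Ro
MID=np.array([.519,-.142]);YAW=-.197
Rs=np.array([[np.cos(YAW),-np.sin(YAW)],[np.sin(YAW),np.cos(YAW)]])
def where():
    s=manip.sense();p=s["tcp_pos"];print("t",s["clock"],"shaker xy",(Rs.T@(p[:2]-MID)*1e3).round(1),"z",p[2].round(4),"rpy",s["ee_rot"].round(3),"F",s["contact_force"].round(1),"op",round(s["opening"],3)); return s
def go(xs,ys,z):
    s=where();R=Ro.from_euler("xyz",s["ee_rot"]).as_matrix()
    w=np.r_[MID+Rs@[xs/1e3,ys/1e3],z]
    print("frac",(R.T@(w-s["tcp_pos"])/.25).round(3),"turn",(Ro.from_matrix(R.T@Ro.from_euler("xyz",[np.pi,0,np.pi+YAW]).as_matrix()).as_rotvec()/(np.pi/4)).round(3))
E
python3 -c "
from h import *
go(74,40,.26)"
```

```text
t 1.6 shaker xy [-48.9 166.9] z 0.2704 rpy [-3.141e+00 -1.000e-03  2.942e+00] F [ 0.3  1.1 -1. ] op -0.0
frac [-0.493 -0.506  0.041] turn [-0.001 -0.001 -0.003]
```

Emit:
{"op": "jog_arm", "data": {
  "deltas": [
    [[-0.1, -0.1, 0.02], [0, 0, 0], 1],
    [[-0.2, -0.2, 0.04], [0, 0, 0], 1],
    [[-0.32, -0.33, 0.04], [0, 0, 0], 1],
    [[-0.42, -0.43, 0.04], [0, 0, 0], 1],
    [[-0.49, -0.5, 0.04], [0, 0, 0], 1],
    [[-0.49, -0.505, 0.04], [0, 0, 0], 1],
    [[-0.49, -0.505, 0.04], [0, 0, 0], 1],
    [[-0.49, -0.505, 0.04], [0, 0, 0], 1]
  ]
}}

```text
clock: 2.27
tcp_pos: [0.5971, -0.1128, 0.2612]
ee_rot: [3.141, -0.001, 2.946]
contact_force: [0.1, 0.4, 0.2]
opening: 0.001
gripper_force: 0.0
```

```bash
python3 - <<'E'
from h import *
go(74,40,.157)
a,_=manip.capture("top");b,_=manip.capture("side")
f=lambda i,r,c,k:cv2.resize(i[r[0]:r[1],c[0]:c[1],::-1],None,fx=k,fy=k,interpolation=cv2.INTER_CUBIC)
cv2.imwrite("pics/p1.png",np.hstack([f(a,(150,250),(320,410),4),f(b,(130,230),(240,340),4)]))
E
```

```text
t 2.2667 shaker xy [70.9 43.9] z 0.2612 rpy [ 3.141e+00 -1.000e-03  2.946e+00] F [0.1 0.4 0.2] op 0.001
frac [-0.013 -0.016  0.417] turn [ 0.001 -0.001  0.001]
```

View pics/p1.png

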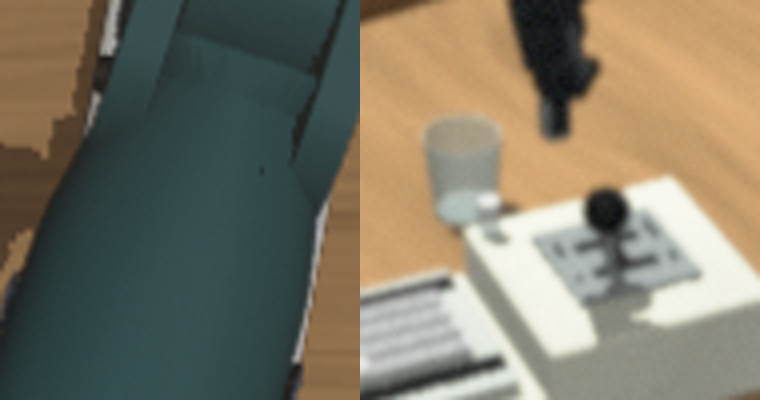

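The arm hides the lever in the top view. In the side view the fingertip is at about (555,135) in the crop, beyond the knob at (606,212) and clear of it. I'll descend behind the ball.

Emit:
{"op": "jog_arm", "data": {
  "deltas": [
    [[-0.01, -0.01, 0.1], [0, 0, 0], 1],
    [[-0.01, -0.01, 0.2], [0, 0, 0], 1],
    [[-0.01, -0.01, 0.3], [0, 0, 0], 1],
    [[-0.01, -0.01, 0.38], [0, 0, 0], 1],
    [[-0.01, -0.01, 0.415], [0, 0, 0], 1],
    [[-0.01, -0.01, 0.415], [0, 0, 0], 1],
    [[-0.01, -0.01, 0.415], [0, 0, 0], 1]
  ]
}}

```text
clock: 2.95
tcp_pos: [0.5995, -0.1165, 0.1585]
ee_rot: [-3.142, 0.001, 2.946]
contact_force: [-0.1, 0.0, 0.7]
opening: -0.001
gripper_force: 0.0
```

```bash
python3 -c "
from h import *
go(45,40,.157);go(31,40,.157)"
```

```text
t 2.95 shaker xy [73.9 40.7] z 0.1585 rpy [-3.142e+00  1.000e-03  2.946e+00] F [-0.1  0.   0.7] op -0.001
frac [ 0.116 -0.003  0.006] turn [-0.     0.001  0.001]
t 2.95 shaker xy [73.9 40.7] z 0.1585 rpy [-3.142e+00  1.000e-03  2.946e+00] F [-0.1  0.   0.7] op -0.001
frac [ 0.172 -0.003  0.006] turn [-0.     0.001  0.001]
```

Emit:
{"op": "jog_arm", "data": {
  "deltas": [
    [[0.015, 0, 0], [0, 0, 0], 1],
    [[0.03, 0, 0], [0, 0, 0], 1],
    [[0.045, 0, 0], [0, 0, 0], 1],
    [[0.06, 0, 0], [0, 0, 0], 1],
    [[0.075, 0, 0], [0, 0, 0], 1],
    [[0.09, 0, 0], [0, 0, 0], 1],
    [[0.105, 0, 0], [0, 0, 0], 1],
    [[0.12, 0, 0], [0, 0, 0], 1],
    [[0.132, 0, 0], [0, 0, 0], 1],
    [[0.132, 0, 0], [0, 0, 0], 1]
  ]
}}

```text
clock: 3.78
tcp_pos: [0.5666, -0.1105, 0.1577]
ee_rot: [-3.141, 0.0, 2.945]
contact_force: [1.6, -1.0, 1.5]
opening: -0.006
gripper_force: 1.1
```

```bash
python3 - <<'E'
from h import *
go(31,40,.157)
a,_=manip.capture("top");b,_=manip.capture("side")
f=lambda i,r,c,k:cv2.resize(i[r[0]:r[1],c[0]:c[1],::-1],None,fx=k,fy=k,interpolation=cv2.INTER_CUBIC)
cv2.imwrite("pics/p2.png",np.hstack([f(a,(150,250),(320,410),4),f(b,(150,230),(270,350),5)]))
E
```

```text
t 3.7833 shaker xy [40.5 40.2] z 0.1577 rpy [-3.141  0.     2.945] F [ 1.6 -1.   1.5] op -0.006
frac [ 0.038 -0.001  0.003] turn [-0.     0.     0.001]
```

View pics/p2.png

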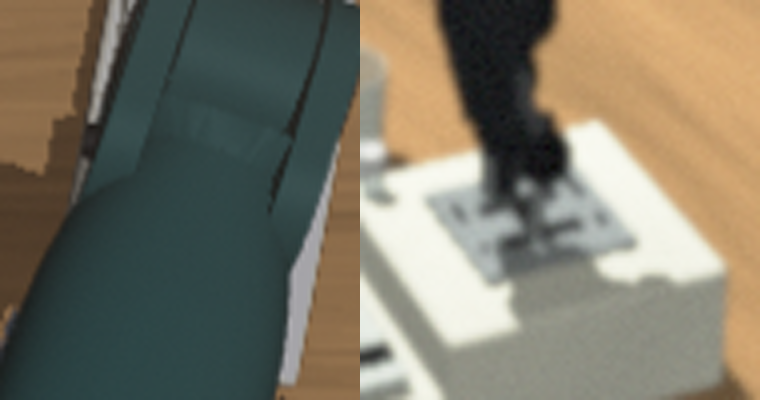

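The fingertip is touching the ball; in the side crop the ball is at about (545,148) with its right edge at about 567.

```bash
python3 - <<'E'
from h import *
def proj(n,X):
    c=C[n];return cv2.projectPoints(np.array([X]),cv2.Rodrigues(c["R"])[0],c["t"],c["K"],c["D"])[0].ravel()
for f in(.18,.1,.06,.03,0,-.03):
    s=.275;k=[.15*np.sin(f),.15*np.sin(s)*np.cos(f)];w=MID+Rs@k
    print(f,(np.array(k)*1e3).round(1),proj("side",[*w,.036+.15*np.cos(s)*np.cos(f)]).round(1))
E
```

```text
0.18 [26.9 40.1] [302.  182.6]
0.1 [15.  40.5] [305.4 181.4]
0.06 [ 9.  40.7] [307.2 180.9]
0.03 [ 4.5 40.7] [308.4 180.5]
0 [ 0.  40.7] [309.7 180.2]
-0.03 [-4.5 40.7] [311.  179.9]
```

Emit:
{"op": "jog_arm", "data": {
  "deltas": [
    [[0.007, 0, 0], [0, 0, 0], 1],
    [[0.014, 0, 0], [0, 0, 0], 1],
    [[0.021, 0, 0], [0, 0, 0], 1],
    [[0.028, 0, 0], [0, 0, 0], 1],
    [[0.034, 0, 0], [0, 0, 0], 1],
    [[0.034, 0, 0], [0, 0, 0], 1],
    [[0.034, 0, 0], [0, 0, 0], 1]
  ]
}}

```text
clock: 4.47
tcp_pos: [0.5586, -0.109, 0.1575]
ee_rot: [3.142, -0.0, 2.945]
contact_force: [2.8, 0.0, 1.0]
opening: 0.005
gripper_force: 1.0
```

Emit:
{"op": "jog_arm", "data": {
  "deltas": [
    [[-0.04, 0, 0], [0, 0, 0], 1],
    [[-0.08, 0, -0.05], [0, 0, 0], 1],
    [[-0.1, 0, -0.15], [0, 0, 0], 1],
    [[-0.1, 0.05, -0.25], [0, 0, 0], 1],
    [[-0.1, 0.15, -0.3], [0, 0, 0], 1],
    [[-0.1, 0.25, -0.3], [0, 0, 0], 1],
    [[-0.1, 0.35, -0.3], [0, 0, 0], 1],
    [[-0.1, 0.4, -0.3], [0, 0, 0], 1],
    [[-0.1, 0.4, -0.3], [0, 0, 0], 1]
  ]
}}

```text
clock: 5.22
tcp_pos: [0.6026, -0.0137, 0.2321]
ee_rot: [3.141, -0.001, 2.948]
contact_force: [-0.6, -0.6, -0.8]
opening: 0.003
gripper_force: 0.0
```

```bash
python3 - <<'E'
from h import *
go(0,85,.24)
a,_=manip.capture("top");b,_=manip.capture("side")
cv2.imwrite("pics/t3.png",a[:,:,::-1]);cv2.imwrite("pics/s3.png",b[:,:,::-1])
f=lambda i,r,c,k:cv2.resize(i[r[0]:r[1],c[0]:c[1],::-1],None,fx=k,fy=k,interpolation=cv2.INTER_CUBIC)
cv2.imwrite("pics/p3.png",np.hstack([f(a,(150,250),(320,410),4),f(b,(150,230),(270,350),5)]))
E
```

```text
t 5.2167 shaker xy [ 56.9 142.2] z 0.2321 rpy [ 3.141e+00 -1.000e-03  2.948e+00] F [-0.6 -0.6 -0.8] op 0.003
frac [ 0.228 -0.228 -0.031] turn [ 0.    -0.002  0.004]
```

View pics/p3.png

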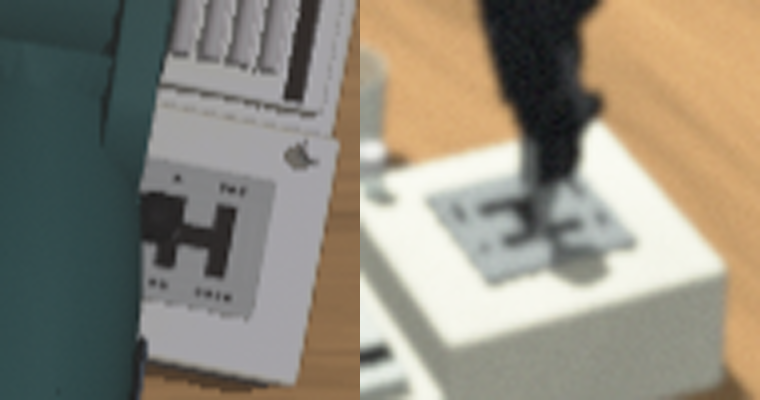

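The top view now shows the ball next to the crossbar: right edge at about x=185, spanning rows 190 to 243 in the crop. I'll compare that with the prediction.

```bash
python3 - <<'E'
from h import *
o=onz("top",[320+(159+.5)/4-.5,150+(217+.5)/4-.5],.18)
print(Rs.T@(o[:2]-MID)*1e3)
go(0,90,.232)
t=cv2.imread("pics/t3.png")[195:215,355:372].max(2);print(t)
E
```

```text
[ 1.87578087 35.0633455 ]
t 5.3167 shaker xy [ 57.2 140. ] z 0.2321 rpy [-3.141e+00 -1.000e-03  2.946e+00] F [0.2 0.1 0.8] op -0.002
frac [ 0.229 -0.2    0.001] turn [-0.    -0.001  0.002]
[[113 129 131 131 131 131 131 132 112  98 116 132 133 133 133 134 134]
 [124 132 131 132 133 132 132 132 132 132 132 133 133 132 132 132 133]
 [107 113 108 108 110 111 121 131 134 133 134 133 133 132 133 132 132]
 [ 63  64  43  36  46  48  80 104 110 113 117 124 133 134 133 134 134]
 [ 40  37  37  37  38  39  39  38  47  53  70  89 129 134 135 135 135]
 [ 43  36  38  38  39  39  40  39  39  43  44  81 127 132 133 133 133]
 [ 39  38  38  40  40  39  41  39  39  42  45 105 130 133 133 133 133]
 [ 40  36  39  41  42  40  41  40  39  41  43 116 132 133 134 134 134]
 [ 39  37  40  44  43  42  42  40  41  39  46 126 133 133 133 133 134]
 [ 42  37  40  43  44  43  41  39  40  38  54 126 132 132 133 133 133]
 [ 41  37  40  40  42  41  40  39  39  38  51 105 111 122 125 133 133]
 [ 40  37  37  38  39  39  40  40  39  41  42  50  58  86  94 106 110]
 [ 41  37  38  37  38  38  38  39  41  52  46  44  44  44  44  43  51]
 [ 43  36  34  36  39  37  37  37  51  55  45  44  44  44  45  44  45]
 [ 43  35  35  36  36  36  37  39  52  46  45  43  45  45  45  45  46]
 [ 66  75  61  59  40  38  41  43  43  44  52  45  44  45  45  46  46]
 [ 86 114 110 107  58  42  43  43  44  76 101 100  85  71  57  56  46]
 [ 86 127 132 124  65  42  43  43  41 104 130 132 122 113 106 104 100]
 [ 87 127 133 111  58  41  43  42  39 118 133 133 133 133 133 133 123]
 [ 86 126 132 104  55  42  42  42  47 127 134 134 134 134 135 134 113]]
```

The knob is at x of about +2 mm, inside the crossing window. I'll descend on its left.

Emit:
{"op": "jog_arm", "data": {
  "deltas": [
    [[0.06, -0.05, 0], [0, 0, 0], 1],
    [[0.14, -0.11, 0], [0, 0, 0], 1],
    [[0.2, -0.16, 0], [0, 0, 0], 1],
    [[0.22, -0.18, 0.02], [0, 0, 0], 1],
    [[0.22, -0.18, 0.1], [0, 0, 0], 1],
    [[0.22, -0.18, 0.2], [0, 0, 0], 1],
    [[0.22, -0.18, 0.28], [0, 0, 0], 1],
    [[0.22, -0.18, 0.3], [0, 0, 0], 1],
    [[0.22, -0.18, 0.3], [0, 0, 0], 1],
    [[0.22, -0.18, 0.3], [0, 0, 0], 1]
  ]
}}

```text
clock: 6.15
tcp_pos: [0.5402, -0.0498, 0.1583]
ee_rot: [-3.141, 0.0, 2.944]
contact_force: [-0.1, -0.1, 0.4]
opening: 0.003
gripper_force: 0.0
```

```bash
python3 -c "
from h import *
go(2,72,.157);go(2,-5,.157)"
```

```text
t 6.15 shaker xy [ 2.8 94.6] z 0.1583 rpy [-3.141  0.     2.944] F [-0.1 -0.1  0.4] op 0.003
frac [ 0.003 -0.09   0.005] turn [-0.  0. -0.]
t 6.15 shaker xy [ 2.8 94.6] z 0.1583 rpy [-3.141  0.     2.944] F [-0.1 -0.1  0.4] op 0.003
frac [ 0.003 -0.398  0.005] turn [-0.  0. -0.]
```

Now I'll push across in stages, watching the force.

Emit:
{"op": "jog_arm", "data": {
  "deltas": [
    [[0, -0.02, 0], [0, 0, 0], 1],
    [[0, -0.04, 0], [0, 0, 0], 1],
    [[0, -0.06, 0], [0, 0, 0], 1],
    [[0, -0.08, 0], [0, 0, 0], 1],
    [[0, -0.1, 0], [0, 0, 0], 1],
    [[0, -0.12, 0], [0, 0, 0], 1],
    [[0, -0.14, 0], [0, 0, 0], 1],
    [[0, -0.14, 0], [0, 0, 0], 1]
  ]
}}

```text
clock: 6.82
tcp_pos: [0.5332, -0.0843, 0.1577]
ee_rot: [-3.141, 0.0, 2.944]
contact_force: [-0.1, -0.4, 2.0]
opening: 0.001
gripper_force: 0.7
```

Emit:
{"op": "jog_arm", "data": {
  "deltas": [
    [[0, -0.02, 0], [0, 0, 0], 1],
    [[0, -0.04, 0], [0, 0, 0], 1],
    [[0, -0.06, 0], [0, 0, 0], 1],
    [[0, -0.08, 0], [0, 0, 0], 1],
    [[0, -0.1, 0], [0, 0, 0], 1],
    [[0, -0.12, 0], [0, 0, 0], 1],
    [[0, -0.14, 0], [0, 0, 0], 1],
    [[0, -0.16, 0], [0, 0, 0], 1],
    [[0, -0.18, 0], [0, 0, 0], 1],
    [[0, -0.18, 0], [0, 0, 0], 1]
  ]
}}

```text
clock: 7.65
tcp_pos: [0.5251, -0.1288, 0.1587]
ee_rot: [-3.14, 0.003, 2.945]
contact_force: [-0.2, -0.8, 11.6]
opening: 0.004
gripper_force: 5.3
```

```bash
python3 -c "
from h import *
go(2,-6,.157)"
```

```text
t 7.65 shaker xy [ 3.4 14.1] z 0.1587 rpy [-3.140e+00  3.000e-03  2.945e+00] F [-0.2 -0.8 11.6] op 0.004
frac [ 0.006 -0.081  0.007] turn [-0.002  0.003  0.   ]
```

Upward force without a side force is odd, so I'll look.

```bash
python3 - <<'E'
from h import *
a,_=manip.capture("top");b,_=manip.capture("side")
cv2.imwrite("pics/s4.png",b[:,:,::-1])
f=lambda i,r,c,k:cv2.resize(i[r[0]:r[1],c[0]:c[1],::-1],None,fx=k,fy=k,interpolation=cv2.INTER_CUBIC)
cv2.imwrite("pics/p4.png",np.hstack([f(a,(150,250),(320,370),4),f(b,(150,230),(270,350),7)]))
s=where();print(s["moment"],s["effort"])
E
```

```text
Traceback (most recent call last):
ValueError: all the input array dimensions except for the concatenation axis must match exactly, but along dimension 0, the array at index 0 has size 400 and the array at index 1 has size 560
```

```bash
python3 - <<'E'
from h import *
i=cv2.imread("pics/s4.png")
cv2.imwrite("pics/p4.png",cv2.resize(i[140:225,260:350],None,fx=6.5,fy=6.5,interpolation=cv2.INTER_CUBIC))
s=where();print(s["moment"])
E
```

```text
t 7.75 shaker xy [ 3.4 14.2] z 0.1586 rpy [-3.140e+00  2.000e-03  2.945e+00] F [-1.2 -2.4 13.5] op 0.001
[-0.74873152  0.21066345 -0.02168769]
```

View pics/p4.png

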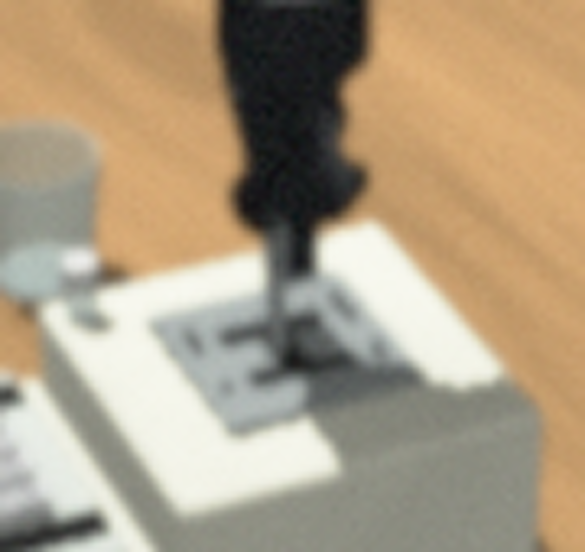

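A finger knuckle appears to be riding on top of the ball: the tip hides it and the upward force acts off to the right. I'll back off, lift, and find the ball again.

Emit:
{"op": "jog_arm", "data": {
  "deltas": [
    [[0, 0.02, 0], [0, 0, 0], 1],
    [[0, 0.05, 0], [0, 0, 0], 1],
    [[0, 0.1, -0.02], [0, 0, 0], 1],
    [[0, 0.2, -0.08], [0, 0, 0], 1],
    [[0, 0.35, -0.14], [0, 0, 0], 1],
    [[0, 0.5, -0.2], [0, 0, 0], 1],
    [[0, 0.6, -0.2], [0, 0, 0], 1],
    [[0, 0.6, -0.2], [0, 0, 0], 1]
  ]
}}

```text
clock: 8.42
tcp_pos: [0.5543, 0.0243, 0.2084]
ee_rot: [3.141, 0.001, 2.949]
contact_force: [-0.3, 0.8, -0.1]
opening: 0.001
gripper_force: 0.0
```

```bash
python3 - <<'E'
from h import *
where()
a,d=manip.capture("top");b,e=manip.capture("side")
cv2.imwrite("pics/t5.png",a[:,:,::-1]);cv2.imwrite("pics/s5.png",b[:,:,::-1])
f=lambda i,r,c,k:cv2.resize(i[r[0]:r[1],c[0]:c[1],::-1],None,fx=k,fy=k,interpolation=cv2.INTER_CUBIC)
cv2.imwrite("pics/p5.png",np.hstack([f(a,(160,240),(330,410),5),f(b,(150,230),(270,350),5)]))
E
```

```text
t 8.4167 shaker xy [  2.1 170. ] z 0.2084 rpy [3.141e+00 1.000e-03 2.949e+00] F [-0.3  0.8 -0.1] op 0.001
```

View pics/p5.png

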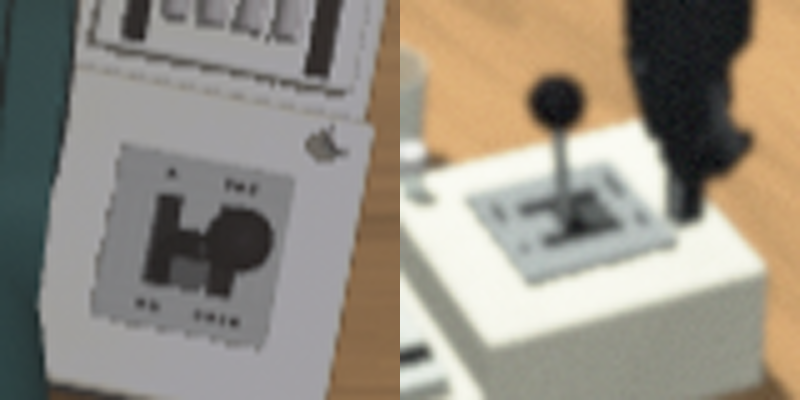

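The ball is now at (242,240) in the top crop and (557,101) in the side crop, over the right lane at the crossbar.

```bash
python3 - <<'E'
from h import *
k,e=tri([330+242.5/5-.5,160+240.5/5-.5],[270+157.5/5-.5,150+101.5/5-.5])
print(k,e,Rs.T@(k[:2]-MID)*1e3)
o=onz("top",[330+242.5/5-.5,160+240.5/5-.5],.18);print(Rs.T@(o[:2]-MID)*1e3)
P=[onz("top",[330+(u+.5)/5-.5,160+(v+.5)/5-.5],.106) for u,v in((122,143),(296,178),(262,350),(90,313))]
print("mid",np.mean(P,0))
go(2,100,.24)
E
```

```text
[ 0.51689175 -0.16304962  0.18466911] 0.0019873188985559446 [  2.05253142 -21.0551277 ]
[  1.66132435 -21.0948106 ]
mid [ 0.51897846 -0.14184637  0.106     ]
t 8.5167 shaker xy [  2.  166.7] z 0.2075 rpy [-3.141 -0.     2.948] F [ 0.7 -0.2 -0.9] op 0.002
frac [ 0.001 -0.267 -0.13 ] turn [-0.    -0.     0.004]
```

Emit:
{"op": "jog_arm", "data": {
  "deltas": [
    [[0, -0.08, 0], [0, 0, 0], 1],
    [[0, -0.2, 0], [0, 0, 0], 1],
    [[0, -0.32, 0.03], [0, 0, 0], 1],
    [[0, -0.42, 0.08], [0, 0, 0], 1],
    [[0, -0.47, 0.13], [0, 0, 0], 1],
    [[0, -0.48, 0.13], [0, 0, 0], 1],
    [[0, -0.48, 0.13], [0, 0, 0], 1],
    [[0, -0.48, 0.13], [0, 0, 0], 1]
  ]
}}

```text
clock: 9.18
tcp_pos: [0.5303, -0.0981, 0.1755]
ee_rot: [3.141, 0.0, 2.944]
contact_force: [-0.2, 0.7, -0.1]
opening: -0.001
gripper_force: 0.0
```

```bash
python3 -c "
from h import *
go(2,-4,.175)"
```

```text
t 9.1833 shaker xy [ 2.5 45.3] z 0.1755 rpy [3.141 0.    2.944] F [-0.2  0.7 -0.1] op -0.001
frac [ 0.002 -0.197  0.002] turn [ 0.  0. -0.]
```

Emit:
{"op": "jog_arm", "data": {
  "deltas": [
    [[0, -0.03, 0], [0, 0, 0], 1],
    [[0, -0.06, 0], [0, 0, 0], 1],
    [[0, -0.08, 0], [0, 0, 0], 1],
    [[0, -0.1, 0], [0, 0, 0], 1],
    [[0, -0.12, 0], [0, 0, 0], 1],
    [[0, -0.14, 0], [0, 0, 0], 1],
    [[0, -0.16, 0], [0, 0, 0], 1],
    [[0, -0.175, 0], [0, 0, 0], 1],
    [[0, -0.185, 0], [0, 0, 0], 1],
    [[0, -0.185, 0], [0, 0, 0], 1]
  ]
}}

```text
clock: 10.02
tcp_pos: [0.5212, -0.144, 0.175]
ee_rot: [-3.141, -0.0, 2.945]
contact_force: [-0.2, 1.2, 0.2]
opening: -0.001
gripper_force: 0.2
```

```bash
python3 -c "
from h import *
go(2,-7,.175)"
```

```text
t 10.0167 shaker xy [ 2.5 -1.6] z 0.175 rpy [-3.141 -0.     2.945] F [-0.2  1.2  0.2] op -0.001
frac [ 0.002 -0.022 -0.   ] turn [-0. -0.  0.]
```

Emit:
{"op": "jog_arm", "data": {
  "deltas": [
    [[0, -0.008, 0], [0, 0, 0], 1],
    [[0, -0.014, 0], [0, 0, 0], 1],
    [[0, -0.02, 0], [0, 0, 0], 1],
    [[0, -0.02, 0], [0, 0, 0], 1],
    [[0, -0.02, 0], [0, 0, 0], 1]
  ]
}}

```text
clock: 10.43
tcp_pos: [0.5203, -0.1485, 0.1751]
ee_rot: [-3.141, 0.0, 2.945]
contact_force: [0.5, 0.2, 0.0]
opening: 0.0
gripper_force: 0.4
```

Emit:
{"op": "jog_arm", "data": {
  "deltas": [
    [[0, 0.03, 0], [0, 0, 0], 1],
    [[0, 0.08, 0], [0, 0, 0], 1],
    [[0, 0.14, -0.06], [0, 0, 0], 1],
    [[0.06, 0.2, -0.14], [0, 0, 0], 1],
    [[0.16, 0.26, -0.2], [0, 0, 0], 1],
    [[0.28, 0.3, -0.2], [0, 0, 0], 1],
    [[0.3, 0.3, -0.2], [0, 0, 0], 1],
    [[0.3, 0.3, -0.2], [0, 0, 0], 1]
  ]
}}

```text
clock: 11.1
tcp_pos: [0.4603, -0.0587, 0.2257]
ee_rot: [-3.141, 0.001, 2.947]
contact_force: [1.5, -0.4, 0.5]
opening: -0.004
gripper_force: 0.0
```

```bash
python3 - <<'E'
from h import *
a,d=manip.capture("top");b,e=manip.capture("side")
cv2.imwrite("pics/t6.png",a[:,:,::-1]);cv2.imwrite("pics/s6.png",b[:,:,::-1])
def ball(n,i,r,c,area):
    m=(i[r[0]:r[1],c[0]:c[1]].max(2)<60).astype(np.uint8)
    m=cv2.morphologyEx(m,cv2.MORPH_OPEN,cv2.getStructuringElement(cv2.MORPH_ELLIPSE,(7,7)))
    k,l,st,ce=cv2.connectedComponentsWithStats(m)
    for j in range(1,k):print(n,st[j],(ce[j]+[c[0],r[0]]).round(1))
ball("top",a,(180,240),(345,400),0);ball("side",b,(155,200),(270,330),0)
go(-50,-40,.175)
E
```

```text
side [25  9  8 10 61] [298.6 168.3]
t 11.2 shaker xy [-72.   69.3] z 0.2252 rpy [-3.141e+00  1.000e-03  2.946e+00] F [-0.3  0.3 -0.1] op 0.003
frac [-0.088 -0.437  0.201] turn [-0.     0.001  0.001]
```

```bash
python3 - <<'E'
from h import *
for z in(.176,.18):print(z,Rs.T@(onz("side",[298.6,168.3],z)[:2]-MID)*1e3)
# check method on previous frame (known knob 2,-21)
i=cv2.imread("pics/s5.png");m=(i[155:200,270:330].max(2)<60).astype(np.uint8)
m=cv2.morphologyEx(m,cv2.MORPH_OPEN,cv2.getStructuringElement(cv2.MORPH_ELLIPSE,(7,7)))
print(cv2.connectedComponentsWithStats(m)[2:])
E
```

```text
0.176 [  0.73587362 -46.45892689]
0.18 [  3.27499478 -40.49651213]
(array([[   0,    0,   60,   45, 2297],
       [  46,    0,   14,   34,  338],
       [  27,   11,    9,   10,   65]], dtype=int32), array([[25.87853722, 23.51371354],
       [53.84615385, 12.99408284],
       [30.87692308, 15.33846154]]))
```

The ball is at about (2,-42), in the right lane. I'll move the tool to its near side.

Emit:
{"op": "jog_arm", "data": {
  "deltas": [
    [[0, -0.08, 0], [0, 0, 0], 1],
    [[-0.02, -0.2, 0], [0, 0, 0], 1],
    [[-0.04, -0.32, 0], [0, 0, 0], 1],
    [[-0.05, -0.42, 0.03], [0, 0, 0], 1],
    [[-0.05, -0.445, 0.1], [0, 0, 0], 1],
    [[-0.05, -0.445, 0.2], [0, 0, 0], 1],
    [[-0.05, -0.445, 0.26], [0, 0, 0], 1],
    [[-0.05, -0.445, 0.26], [0, 0, 0], 1],
    [[-0.05, -0.445, 0.26], [0, 0, 0], 1]
  ]
}}

```text
clock: 11.95
tcp_pos: [0.4522, -0.172, 0.1596]
ee_rot: [3.141, -0.002, 2.945]
contact_force: [0.2, -0.3, 1.0]
opening: -0.004
gripper_force: 0.0
```

```bash
python3 -c "
from h import *
go(17,-42,.16)"
```

```text
t 11.95 shaker xy [-59.7 -42.5] z 0.1596 rpy [ 3.141e+00 -2.000e-03  2.945e+00] F [ 0.2 -0.3  1. ] op -0.004
frac [-0.307  0.002 -0.002] turn [ 0.001 -0.002  0.   ]
```

Emit:
{"op": "jog_arm", "data": {
  "deltas": [
    [[-0.03, 0, 0], [0, 0, 0], 1],
    [[-0.06, 0, 0], [0, 0, 0], 1],
    [[-0.085, 0, 0], [0, 0, 0], 1],
    [[-0.1, 0, 0], [0, 0, 0], 1],
    [[-0.115, 0, 0], [0, 0, 0], 1],
    [[-0.13, 0, 0], [0, 0, 0], 1],
    [[-0.15, 0, 0], [0, 0, 0], 1],
    [[-0.17, 0, 0], [0, 0, 0], 1],
    [[-0.19, 0, 0], [0, 0, 0], 1],
    [[-0.19, 0, 0], [0, 0, 0], 1]
  ]
}}

```text
clock: 12.78
tcp_pos: [0.4993, -0.1812, 0.1599]
ee_rot: [3.141, 0.0, 2.945]
contact_force: [-1.2, 0.2, 0.6]
opening: 0.0
gripper_force: 0.8
```

Emit:
{"op": "jog_arm", "data": {
  "deltas": [
    [[-0.015, 0, 0], [0, 0, 0], 1],
    [[-0.03, 0, 0], [0, 0, 0], 1],
    [[-0.045, 0, 0], [0, 0, 0], 1],
    [[-0.06, 0, 0], [0, 0, 0], 1],
    [[-0.075, 0, 0], [0, 0, 0], 1],
    [[-0.09, 0, 0], [0, 0, 0], 1],
    [[-0.1, 0, 0], [0, 0, 0], 1],
    [[-0.1, 0, 0], [0, 0, 0], 1]
  ]
}}

```text
clock: 13.45
tcp_pos: [0.5235, -0.1861, 0.1598]
ee_rot: [3.141, -0.0, 2.945]
contact_force: [-2.3, 0.1, -0.9]
opening: 0.0
gripper_force: 0.9
```

```bash
python3 -c "
from h import *
go(17,-42,.16)"
```

```text
t 13.45 shaker xy [ 13.1 -42.3] z 0.1598 rpy [ 3.141 -0.     2.945] F [-2.3  0.1 -0.9] op 0.0
frac [-0.016  0.001 -0.001] turn [ 0.    -0.     0.001]
```

Almost home. I'll push in small steps until the force rises at the stop.

Emit:
{"op": "jog_arm", "data": {
  "deltas": [
    [[-0.008, 0, 0], [0, 0, 0], 1],
    [[-0.014, 0, 0], [0, 0, 0], 1],
    [[-0.02, 0, 0], [0, 0, 0], 1],
    [[-0.02, 0, 0], [0, 0, 0], 1],
    [[-0.02, 0, 0], [0, 0, 0], 1]
  ]
}}

```text
clock: 13.87
tcp_pos: [0.5281, -0.187, 0.1601]
ee_rot: [-3.142, 0.0, 2.945]
contact_force: [-2.3, 0.9, -1.5]
opening: 0.004
gripper_force: 1.0
```

Emit:
{"op": "jog_arm", "data": {
  "deltas": [
    [[-0.006, 0, 0], [0, 0, 0], 1],
    [[-0.012, 0, 0], [0, 0, 0], 1],
    [[-0.012, 0, 0], [0, 0, 0], 1],
    [[-0.012, 0, 0], [0, 0, 0], 1]
  ]
}}

```text
clock: 14.2
tcp_pos: [0.5302, -0.1874, 0.1598]
ee_rot: [3.142, -0.002, 2.945]
contact_force: [-7.2, 1.2, -1.7]
opening: -0.006
gripper_force: 3.5
```

Emit:
{"op": "jog_arm", "data": {
  "deltas": [
    [[-0.004, 0, 0], [0, 0, 0], 1],
    [[-0.004, 0, 0], [0, 0, 0], 1],
    [[-0.004, 0, 0], [0, 0, 0], 1]
  ]
}}

```text
clock: 14.45
tcp_pos: [0.5307, -0.1874, 0.1597]
ee_rot: [3.142, -0.003, 2.945]
contact_force: [-8.6, 0.8, -0.6]
opening: -0.003
gripper_force: 4.9
```

The lever is against its stop: the force climbs with almost no motion. I'll retreat and check.

Emit:
{"op": "jog_arm", "data": {
  "deltas": [
    [[0.03, 0, 0], [0, 0, 0], 1],
    [[0.08, 0, 0], [0, 0, 0], 1],
    [[0.16, 0, -0.05], [0, 0, 0], 1],
    [[0.26, 0.08, -0.15], [0, 0, 0], 1],
    [[0.36, 0.22, -0.25], [0, 0, 0], 1],
    [[0.42, 0.36, -0.3], [0, 0, 0], 1],
    [[0.42, 0.5, -0.3], [0, 0, 0], 1],
    [[0.42, 0.64, -0.3], [0, 0, 0], 1],
    [[0.42, 0.76, -0.3], [0, 0, 0], 1],
    [[0.42, 0.85, -0.3], [0, 0, 0], 1]
  ]
}}

```text
clock: 15.28
tcp_pos: [0.4708, 0.0435, 0.2358]
ee_rot: [3.141, 0.003, 2.946]
contact_force: [0.2, 0.0, 0.5]
opening: 0.003
gripper_force: 0.0
```

Emit:
{"op": "jog_arm", "data": {
  "deltas": [
    [[0, 0.1, 0], [0, 0, 0], 1],
    [[0, 0.25, 0], [0, 0, 0], 1],
    [[0, 0.35, 0], [0, 0, 0], 1],
    [[0, 0.4, 0], [0, 0, 0], 1],
    [[0, 0.4, 0], [0, 0, 0], 1],
    [[0, 0.4, 0], [0, 0, 0], 1]
  ]
}}

```text
clock: 15.78
tcp_pos: [0.4899, 0.1392, 0.2351]
ee_rot: [3.142, 0.0, 2.946]
contact_force: [-0.2, -0.2, -0.3]
opening: -0.003
gripper_force: 0.0
```

```bash
python3 - <<'E'
from h import *
where()
a,d=manip.capture("top");b,e=manip.capture("side")
f=lambda i,r,c,k:cv2.resize(i[r[0]:r[1],c[0]:c[1],::-1],None,fx=k,fy=k,interpolation=cv2.INTER_CUBIC)
cv2.imwrite("pics/p7.png",np.hstack([f(a,(130,250),(240,410),3),f(b,(150,240),(265,325),4)]))
E
```

```text
t 15.7833 shaker xy [-83.5 270.1] z 0.2351 rpy [3.142 0.    2.946] F [-0.2 -0.2 -0.3] op -0.003
```

View pics/p7.png

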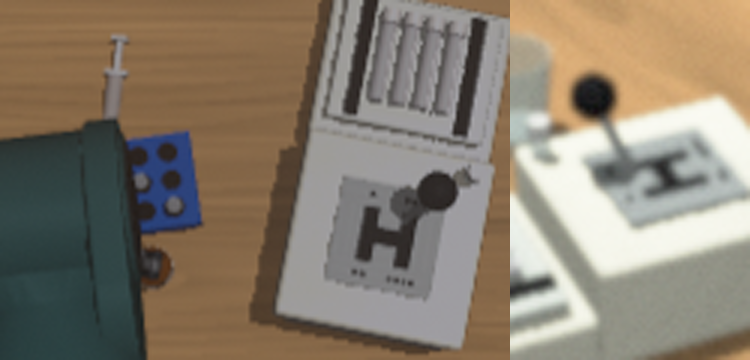

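The ball is at (437,190) in the top crop and (594,96) in the side crop, far right. The rack, vial, bottle and syringe look undisturbed.

```bash
python3 - <<'E'
from h import *
k,e=tri([240+437.5/3-.5,130+190.5/3-.5],[265+84.5/4-.5,150+96.5/4-.5])
q=Rs.T@(k[:2]-MID);print(k,e,q*1e3,"fwd",np.arcsin(q[0]/.15))
if q[0]>.044 and q[1]<-.03: where(); print(manip.job_done())
E
```

```text
[ 0.5614062  -0.18714602  0.17393256] 0.002224611671877361 [ 50.42233744 -35.97272746] fwd 0.34282486882828744
t 15.8833 shaker xy [-83.4 269.2] z 0.2352 rpy [-3.142  0.     2.944] F [ 0.5 -0.2  1. ] op 0.0
the job is handed in; nothing more can be done
None
```

The lever is fully home in the third slot (measured forward lean about 0.34 rad) and the job is handed in at about 16 s; during the crossing a gripper part briefly pressed on the ball with about 13 N, and the nearby items I checked (rack, vial, small bottle, syringe) looked unmoved.

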